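Unscrew the cork jar in its brace

ROBOT

A 6-joint arm with a two-finger parallel gripper is mounted at the origin on a cart in front of the work surface, level with it; the furniture and walls round the work are solid. World frame = base frame: x ahead of the robot, y to its left, z up, the work surface at z = 0. Lengths are in m, angles in rad, forces in N, time in s.
With the tool pointing down it reaches from about 0.35 to 0.85 m from the base axis. Payload 8.1 kg.
Tool frame: the origin (TCP) lies on the centre line of the jaws, within the pads' length; the fingertips stand 17 mm ahead of it and the grasp point (between the pads) lies 2 mm behind it; z points along the fingers, y is the line along which they close (so a half turn about z gives the same grasp; the last joint's range is limited). The gripper opens to 93 mm and grips with 3 to 60 N. Pads are 15 mm wide; open, the fingers measure 128 mm over their backs; the gripper's body (75 mm by 188 mm) begins 65 mm behind the grasp point.
Start: joints at [1.238, 0.13, 1.488, -0, 1.523, -0.085], TCP at [0.147, 0.582, 0.236] pointing down, gripper open.
Joint ranges: [-2.96, 2.96], [-0.89, 2.26], [0.02, 2.5], [-1.34, 4.48], [0, 2.73], [-2.66, 2.66]. Speed limits (rad/s): [2.39, 2.39, 2.79, 3.14, 3.14, 3.14].

INTERFACE

Orientations are given as a rotation vector (axis times angle).
In Python, from plant import robot, optics, close_job, models gives the robot as it stands.
- The arm moves only by the shell command python3 -m inch 'ROWS' [OPENING] [FORCE]. ROWS is a JSON object of lists of equal length, an entry for each row: "travel": the shift along the tool's x, y, z in m, a list of three; "spin": the turn about the tool's z in rad. In form: {"travel": [[x, y, z], ...], "spin": [spin, ...]}. A call has 1 to 10 rows; each row is the pose to reach, as a shift and turn from the pose commanded when the call began, along the tool's axes at that moment; what a row does not reach only later rows make up. A row lasts 1/12 s, in which the tool goes at most 41.7 mm and 7.16 degrees, less where a joint would pass 70% of its speed; a pose out of reach is approached as far as the arm can. A call with a gripper value outside its range is refused whole. OPENING is the closure, from 0 (fully open) to 1 (shut), set as the call begins (- or left out, the last holds). The fingers move at their own pace and stop on an object; FORCE is the grip in N (left out, the last holds). Time passes only in rows, so rows that repeat a pose let the fingers close. It gives the time, the measured TCP pose, the force, the opening and the grip force at its end, in the units of the state.
- robot.read_state(): the state, without advancing time (a new reading comes with each control period).
- optics.read_camera(name): name is "side" or "top"; returns (picture, depth): 480x640x3 uint8, red, green, blue; 480x640 float32, m along the optical axis (not along the pixel's ray), 0 where there is no reading.
- optics.camera_info(name): a dict with "camera_matrix" (3x3 intrinsics, pixels), "view" (4x4, takes a point from world to camera coordinates). Camera axes: x right, y down, z forward; pixel columns grow to the right and rows downward; lengths in m; the calibration is good to about 2 mm. A picture is of the moment at which its call begins. camera_info takes no time and is no camera call.
- close_job(): hands the job in; it is judged then, once.
Trained networks look in the newest picture that a camera, given by its name, has taken for a name from the list of things; names that differ only in an ending like _2 or _b are one class to them, and where a whole thing is asked for, a point or a joint stands for the part that bears it (a point fixed in the world has none). Each returns a list of dicts, best first, with "p" (0 to 1); they miss things now and then, are a little off and sometimes report something else, mostly with a low value. They report only what shows in the picture. A call takes as long as a camera call. They do not tell look-alikes from the thing itself.
- models.look_for(camera, name): "centre" ([x, y, z] in m, in world coordinates, good to about 4 mm: the middle of the surface that is visible of it).
- models.masks_of(camera, name): "region" (480x640 bool, what is visible of it).
The state is a dict: "t": time; "q": joint angles; "dq": joint speeds; "joint_torque": joint torques, N m; "tool_pos": TCP position; "orientation": TCP orientation; "force": force on the tool from outside, world axes, zero at the start; "wrist_torque": the same for the moment, N m; "opening": finger opening in m; "gripper_force": force on a finger pad.
Only numpy, scipy, OpenCV 4.12 (cv2) and the standard library are available. Lean on these libraries where they do the work, as an engineer would, in place of code of your own. Each camera call takes 0.05 s, during which the arm holds its last target. There are 200 camera calls.

TASK

Stand the square glass jar of corks down in the square pocket of the wooden brace block so that it cannot spin, then unscrew its tight steel cap anticlockwise until the threads let go. Lift the cap off, leaving the jar fully seated in the block, and finish still gripping the cap, holding it level and straight above the jar's mouth with a couple of centimetres of air between them. Do not open the jar outside the block, and leave the small jar, the apple and the wine glass where they are.

Things in the scene. Friction and masses are not known exactly. Their poses are not given: they have to be found in the camera images.
- jar: Square clear glass jar of corks, about 0.4 kg, standing on the counter with its cap on. Body 66 x 66 mm, 78 mm high, sides along its x and y axes; round neck 41 mm across up to the rim 104 mm above the underside. Origin: centre of the underside, z up. With the cap on it is 107.5 mm tall, and it may be carried by the cap.
- cap: Round steel screw cap, 60 mm across, finely ribbed, 21 mm high, 0.1 kg. Origin: centre of its lower edge, z up; screwed on, this is 86.5 mm above the jar's underside (8.5 mm above the square shoulder). Unscrews anticlockwise seen from above: cap yaw minus jar yaw starts at 0.38 to 0.58 rad, it can be lifted off from about 2.15 to 2.9 rad, then meets a hard stop.
- cap_top (a point): Centre of the cap's flat top, 21 mm above the cap's origin. The cap takes about 0.25 N m to turn (about 2 rad in all) and rises up to 2.5 mm; a sprung seal inside pushes it up with about 20 N until it is off. Let go half-way it stays; let go when freed it rests on the rim. Finish with it 10 to 45 mm above its screwed-on height.
- brace: Dark hardwood block 116 x 116 x 38 mm fixed to the counter, four brass screw heads in its corners, square pocket in the middle open at the top, sides along its x and y axes. Origin: centre of the underside. Pocket 70 mm wide (2 mm play each side of the jar), 30 mm deep, 3 mm chamfer round the mouth; the jar fits any of the four ways round.
- pocket (a point): Centre of the pocket's floor, 8 mm above the counter; a seated jar's origin is here.
- small_jar: Small round jam jar, 53 mm across, 66 mm high, standing between the jar and the brace; bystander. Origin: centre of the underside.
- apple: Green apple, 80 mm across, to the right of the work; bystander. Origin: centre of the underside.
- glass: Empty stemmed tasting glass, 81 mm across, 202 mm high, behind the work on the left; bystander. Origin: centre of the foot's underside.
Not all that is in view belongs to the job. Of the things that look like the cap, the smallest one is meant.

How it is judged:
By the outcome, as a careful person would: the job done as asked, in the order asked, and still so for the second after the job is handed in, while the arm keeps its last pose, push and grip.
It also fails if it takes over 56 s, if anything falls off the work surface, if the arm or the gripper's body presses on something with over 40 N, if the wrist force passes 120 N, or if a joint passes its speed limit or range.

## Working session

There is one attempt and no reset: what is moved stays moved. The work goes in short steps, Python scripts to look and compute and a shell command to move; the robot and the scene stay as the last step left them, time stands still between calls to the robot, and variables do not carry over. Pictures are saved under pics/ and viewed, at most 10 in all, crops included, and the job is handed in when it is done.

```bash
ls; mkdir -p pics
python3 - <<'E'
from plant import robot, optics, models
import cv2,numpy as np
ims=[]
for c in ("side","top"):
    im,d=optics.read_camera(c); cv2.imwrite(f"pics/{c}0.png",im[...,::-1]); np.save(f"{c}_d.npy",d); np.save(f"{c}_im.npy",im)
    i=optics.camera_info(c); print(c,np.round(i["camera_matrix"],1).tolist(),np.round(i["view"],3).tolist())
    for n in ("jar","cap","brace","small_jar","apple","glass"):
        print(c,n,[(np.round(r["centre"],3).tolist(),round(r["p"],2)) for r in models.look_for(c,n)])
print(robot.read_state())
E
```

```text
pics
side [[472.5, 0.0, 315.0], [0.0, 472.5, 236.5], [0.0, 0.0, 1.0]] [[-0.978, -0.209, 0.002, 0.554], [-0.12, 0.555, -0.823, 0.164], [0.171, -0.805, -0.568, 0.845], [0.0, 0.0, 0.0, 1.0]]
side jar [([0.539, 0.183, 0.054], 0.67), ([0.494, -0.351, 0.047], 0.53)]
side cap [([0.542, 0.166, 0.107], 0.88), ([0.427, 0.206, 0.023], 0.83), ([0.563, 0.305, 0.032], 0.79), ([0.528, -0.102, 0.035], 0.47)]
side brace [([0.526, -0.101, 0.034], 0.92)]
side small_jar [([0.495, 0.039, 0.045], 0.83)]
side apple [([0.494, -0.352, 0.048], 0.83)]
side glass [([0.694, 0.235, 0.165], 0.94)]
top [[624.9, 0.0, 318.6], [0.0, 624.9, 233.9], [0.0, 0.0, 1.0]] [[0.026, -0.998, -0.049, -0.048], [-0.989, -0.018, -0.144, 0.561], [0.143, 0.052, -0.988, 1.431], [0.0, 0.0, 0.0, 1.0]]
top jar [([0.529, 0.134, 0.068], 0.91)]
top cap [([0.542, 0.154, 0.104], 0.78), ([0.562, 0.298, 0.029], 0.59)]
top brace [([0.53, -0.109, 0.038], 0.8)]
top small_jar [([0.491, 0.019, 0.063], 0.67), ([0.528, -0.105, 0.039], 0.19)]
top apple [([0.496, -0.374, 0.067], 0.66)]
top glass [([0.714, 0.226, 0.133], 0.97)]
{'t': 0.7, 'q': array([ 1.23759008e+00,  1.30328451e-01,  1.48817733e+00, -7.53284764e-06,
        1.52300297e+00, -8.53958928e-02]), 'dq': array([-7.47002594e-05, -1.01838784e-03, -1.03104298e-04,  1.13963410e-03,
        1.82587226e-03,  3.89961042e-04]), 'joint_torque': array([ 7.74971722e-04, -5.59590197e+01, -4.91948032e+01,  7.69430771e-02,
        2.27910269e-02,  6.85803934e-05]), 'tool_pos': array([0.14715395, 0.58169467, 0.23569046]), 'orientation': array([3.88260718e-01, 3.11748331e+00, 1.26470585e-04]), 'force': array([ 0.55007408, -0.29417233, -0.41519489]), 'wrist_torque': array([ 0.00411892, -0.04411792,  0.01379044]), 'gripper_force': 0.0, 'opening': 0.09304152138694402}
```

View pics/top0.png

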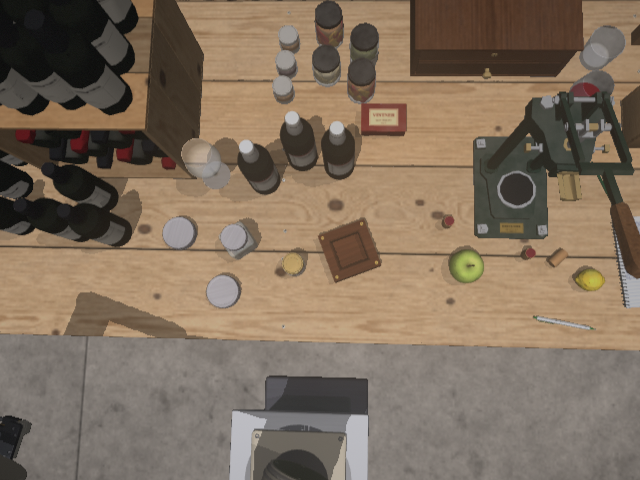

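View pics/side0.png

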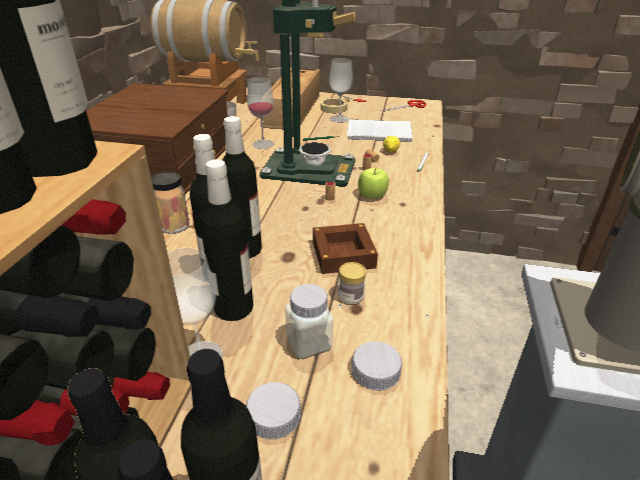

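The top picture shows the capped jar at about (235,238), the two larger loose caps at (180,232) and (223,291), the small jar at (292,263), the brace at (350,250) and the glass at (203,163). The side picture agrees. Next I need precise positions and yaws.

```bash
cat > h.py <<'E'
import numpy as np,cv2
from plant import optics
def plane(c,uv,z):
    i=optics.camera_info(c);K=np.array(i["camera_matrix"]);V=np.array(i["view"]);R=V[:3,:3];t=V[:3,3]
    o=-R.T@t; uv=np.atleast_2d(uv).astype(float)
    d=(R.T@np.linalg.inv(K)@np.c_[uv,np.ones(len(uv))].T).T
    return o+d*((z-o[2])/d[:,2])[:,None]
def cloud(c,d):
    i=optics.camera_info(c);K=np.array(i["camera_matrix"]);V=np.array(i["view"])
    v,u=np.mgrid[:480,:640]; p=np.stack([(u-K[0,2])/K[0,0]*d,(v-K[1,2])/K[1,1]*d,d],-1)
    P=(p-V[:3,3])@V[:3,:3]; P[d==0]=np.nan; return P
def proj(c,P):
    i=optics.camera_info(c);V=np.array(i["view"]);p=np.atleast_2d(P)@V[:3,:3].T+V[:3,3]
    q=p@np.array(i["camera_matrix"]).T; return q[:,:2]/q[:,2:]
E
python3 - <<'E'
from h import *
from plant import models
for c in("top","side"):
    d=np.load(c+"_d.npy");P=cloud(c,d);im=np.load(c+"_im.npy")
    for n,lo,hi,ctr in(("captop",.098,.118,(.542,.16)),("shoulder",.065,.09,(.535,.155)),("brace",.031,.046,(.53,-.105)),("small",.055,.075,(.495,.03))):
        m=(P[...,2]>lo)&(P[...,2]<hi)&(np.hypot(P[...,0]-ctr[0],P[...,1]-ctr[1])<.1)
        q=P[m]
        if len(q)>5:
            r=cv2.minAreaRect(q[:,:2].astype(np.float32)*1000);e=cv2.minEnclosingCircle(q[:,:2].astype(np.float32)*1000)
            print(c,n,len(q),np.round(q.mean(0),4),"rect",np.round(r[0],1),np.round(r[1],1),round(r[2],1),"circ",np.round(e[0],1),round(e[1],1))
    for n,z in(("cap",.1075),("brace",.038),("jar",.078)):
        for r in models.masks_of(c,n):
            m=r["region"];ys,xs=np.nonzero(m);q=plane(c,np.c_[xs,ys],z)[:,:2].astype(np.float32)*1000;a=cv2.minAreaRect(q)
            print(c,n,round(r["p"],2),len(xs),"px",xs.mean().round(),ys.mean().round(),"rect",np.round(a[0],1),np.round(a[1],1),round(a[2],1),"mean",q.mean(0).round(1))
im=np.load("top_im.npy");a=cv2.resize(im[205:290,205:305],None,fx=6,fy=6,interpolation=cv2.INTER_CUBIC)
cv2.imwrite("pics/jarcrop.png",a[...,::-1])
a=cv2.resize(im[210:290,310:390],None,fx=7,fy=7,interpolation=cv2.INTER_CUBIC)
cv2.imwrite("pics/bracecrop.png",a[...,::-1])
im=np.load("side_im.npy");a=cv2.resize(im[220:370,270:400],None,fx=4,fy=4,interpolation=cv2.INTER_CUBIC)
cv2.imwrite("pics/sidecrop.png",a[...,::-1])
E
```

```text
top captop 550 [0.5429 0.1534 0.1069] rect [543.6 154.1] [58.6 59.6] 0.5 circ [543.8 154. ] 30.5
top shoulder 242 [0.5347 0.1411 0.0748] rect [543.6 154.2] [67.6 66.1] 35.0 circ [543.4 154.1] 41.8
top brace 1544 [ 0.5264 -0.1077  0.0378] rect [ 526.9 -107.7] [116.9 116. ] 21.6 circ [ 526.5 -107.5] 80.2
top small 391 [0.4935 0.0297 0.0647] rect [503.2  62.3] [133.   48.1] 72.0 circ [508.3  60.5] 66.7
top cap 0.8 529 px 233.0 237.0 rect [541.6 153.4] [54.7 59.5] 1.1 mean [541.5 152.7]
top cap 0.73 892 px 223.0 291.0 rect [420.  170.9] [74.  71.1] 65.5 mean [419.7 171. ]
top cap 0.73 927 px 179.0 232.0 rect [549.7 277.5] [76.2 78.1] 3.1 mean [550.1 277.3]
top brace 0.76 2474 px 349.0 250.0 rect [ 526.2 -107.5] [119.3 117.4] 22.4 mean [ 525.3 -107.8]
top jar 0.92 323 px 244.0 246.0 rect [536.3 147.5] [72.7 67.1] 37.4 mean [524.5 133.6]
top jar 0.49 1703 px 205.0 163.0 rect [720.4 232.6] [143.7  84.9] 46.6 mean [721.1 234. ]
side captop 916 [0.5438 0.1597 0.1081] rect [545.4 154.6] [59.  59.5] 11.4 circ [545.4 155.1] 31.2
side shoulder 698 [0.5404 0.1759 0.0763] rect [545.  155.8] [65.3 65.5] 35.1 circ [544.6 155.8] 41.8
side brace 1449 [ 0.5268 -0.1011  0.0391] rect [ 528.3 -108.7] [117.  123.6] 21.5 circ [ 528.3 -107.1] 82.2
side small 483 [0.4913 0.0271 0.0651] rect [491.4  22.9] [48.1 50.2] 9.6 circ [490.9  22.7] 25.9
side cap 0.81 2520 px 273.0 409.0 rect [539.9 362.5] [67.  81.4] 37.5 mean [540.8 364.9]
side cap 0.78 1105 px 308.0 300.0 rect [543.2 161.2] [60.8 79.2] 12.2 mean [542.7 163.3]
side cap 0.7 2510 px 343.0 247.0 rect [511.3   7.3] [111.1 143.8] 21.3 mean [512.4   7.4]
side cap 0.67 2027 px 376.0 365.0 rect [424.6 268.6] [67.3 84.1] 3.5 mean [424.4 270. ]
side brace 0.97 2437 px 343.0 247.0 rect [524.4 -88.7] [124.5 162.4] 21.3 mean [525.8 -88.3]
side jar 0.8 1812 px 308.0 333.0 rect [535.5 195.1] [ 76.2 117.2] 12.7 mean [533.5 202.9]
```

View pics/jarcrop.png

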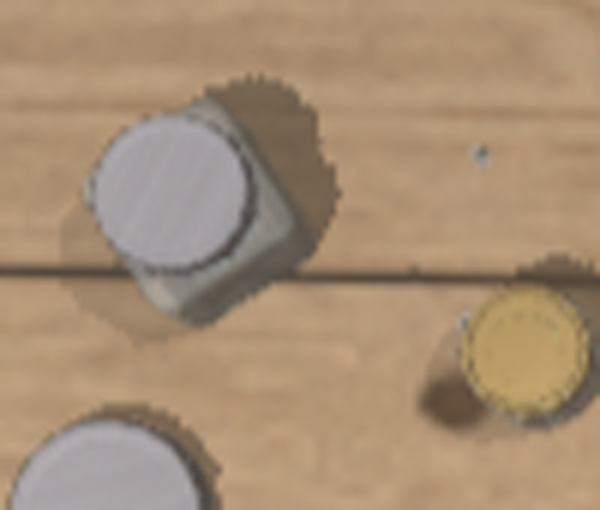

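View pics/bracecrop.png

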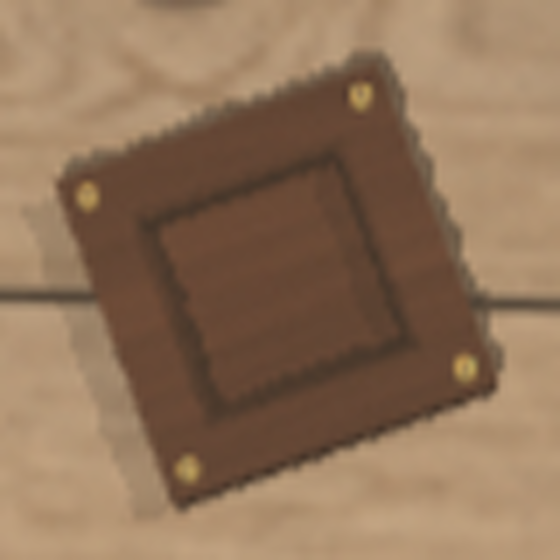

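View pics/sidecrop.png

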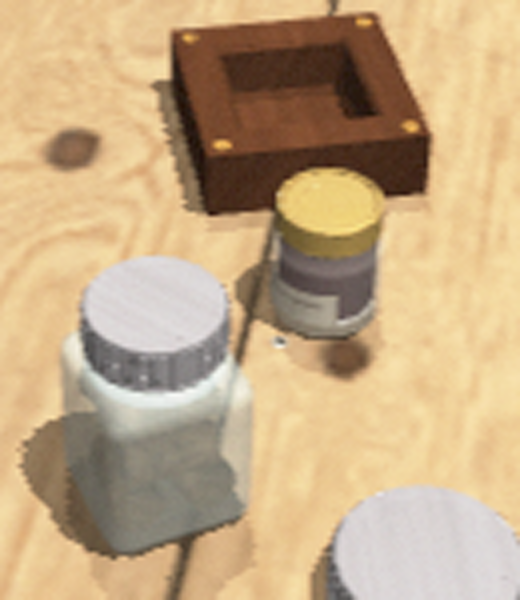

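The jar is at (0.544, 0.154) with yaw 35°, and the brace at (0.527, -0.108) with yaw 21.6°. Both cameras and the given sizes agree with this. Next, the obstacle heights for the gripper body and the path.

Run:
```python
from h import *
g=np.zeros((14,20))
for c in("top","side"):
    P=cloud(c,np.load(c+"_d.npy")).reshape(-1,3);P=P[np.isfinite(P[:,0])]
    i=((P[:,0]-.3)/.04).astype(int);j=((P[:,1]+.3)/.05).astype(int)
    k=(i>=0)&(i<14)&(j>=0)&(j<20)&(P[:,2]<.6)&(P[:,0]>.3)&(P[:,1]>-.3);np.maximum.at(g,(i[k],j[k]),P[k,2])
print("x\\y",(-30+5*np.arange(20)).tolist())
for r in range(13,-1,-1):print(f"{.3+.04*r:.2f}",(g[r]*100).round().astype(int).tolist())
```

```text
x\y [-30, -25, -20, -15, -10, -5, 0, 5, 10, 15, 20, 25, 30, 35, 40, 45, 50, 55, 60, 65]
0.82 [1, 5, 5, 5, 1, 1, 1, 1, 1, 1, 1, 60, 60, 60, 60, 58, 0, 0, 0, 0]
0.78 [1, 5, 5, 5, 0, 22, 22, 1, 1, 1, 1, 57, 60, 60, 60, 16, 16, 0, 0, 0]
0.74 [1, 1, 1, 22, 30, 30, 30, 1, 0, 17, 21, 60, 60, 60, 58, 57, 41, 26, 26, 0]
0.70 [1, 1, 1, 22, 30, 22, 23, 30, 30, 20, 21, 55, 60, 60, 60, 56, 48, 29, 28, 14]
0.66 [1, 1, 1, 1, 1, 1, 1, 30, 30, 20, 21, 40, 40, 40, 40, 40, 40, 0, 25, 16]
0.62 [1, 1, 1, 1, 1, 1, 1, 1, 1, 1, 1, 1, 1, 1, 1, 30, 30, 1, 1, 14]
0.58 [1, 1, 1, 4, 4, 1, 1, 1, 8, 8, 1, 4, 4, 1, 23, 24, 30, 30, 0, 16]
0.54 [1, 1, 4, 5, 5, 4, 1, 1, 11, 11, 1, 4, 3, 1, 30, 30, 30, 30, 1, 16]
0.50 [1, 1, 5, 5, 5, 4, 7, 1, 11, 11, 1, 3, 3, 1, 22, 22, 20, 21, 1, 1]
0.46 [1, 1, 5, 5, 5, 7, 7, 3, 1, 3, 3, 1, 1, 1, 1, 1, 1, 1, 1, 1]
0.42 [1, 1, 1, 1, 4, 1, 1, 1, 1, 4, 4, 1, 1, 1, 1, 1, 1, 1, 1, 1]
0.38 [1, 1, 1, 1, 1, 1, 1, 1, 1, 3, 3, 1, 1, 1, 1, 1, 1, 1, 1, 1]
0.34 [1, 1, 1, 1, 1, 1, 1, 1, 1, 1, 1, 1, 1, 1, 1, 1, 1, 1, 1, 1]
0.30 [1, 1, 1, 1, 1, 1, 1, 1, 1, 1, 1, 1, 1, 1, 1, 1, 1, 1, 1, 1]
```

```bash
python3 -m inch '{"travel": [[-0.03,-0.02,0],[-0.06,-0.04,0],[-0.09,-0.06,0],[-0.12,-0.08,0],[-0.15,-0.10,0],[-0.18,-0.12,0],[-0.21,-0.14,0],[-0.24,-0.16,0],[-0.28,-0.19,0],[-0.314,-0.211,0]], "spin": [0.12,0.24,0.36,0.48,0.60,0.72,0.84,0.96,1.08,1.20]}' 0
cat >> h.py <<'E'
def goal(xyz=None,psi=None):
    from plant import robot
    from scipy.spatial.transform import Rotation as Ro
    s=robot.read_state();R=Ro.from_rotvec(s["orientation"]).as_matrix();p=np.array(s["tool_pos"])
    y=np.arctan2(R[1,1],R[0,1])
    print("t",round(s["t"],2),"tcp",p.round(4),"psi",round(y,4),"tilt",R[:2,2].round(4),"F",np.round(s["force"],1),"M",np.round(s["wrist_torque"],2),"open",round(s["opening"],4),"gf",round(s["gripper_force"],1),"q6",round(s["q"][5],3))
    if xyz is not None:print("travel",(R.T@(np.array(xyz)-p)).round(4),"spin",None if psi is None else round(-(psi-y),4))
E
python3 -c "
from h import *;goal([.544,.1545,.2],-1.57)"
```

```text
t: 1.83
tool_pos: [0.3959, 0.3034, 0.2359]
orientation: [2.087, 2.348, 0.001]
force: [0.7, 0.9, 0.1]
opening: 0.0929
gripper_force: 0.0
t 1.83 tcp [0.3959 0.3034 0.2359] psi 0.1178 tilt [0.0005 0.0004] F [0.7 0.9 0.1] M [-0.07  0.01  0.01] open 0.0929 gf 0.0 q6 0.433
travel [-0.1653  0.1295  0.036 ] spin 1.6878
```

```bash
python3 -m inch '{"travel": [[-0.017,0.013,0],[-0.034,0.026,0],[-0.05,0.04,0],[-0.067,0.053,0],[-0.083,0.065,0],[-0.1,0.078,0],[-0.117,0.091,0],[-0.133,0.104,0.01],[-0.15,0.117,0.02],[-0.165,0.1295,0.03]], "spin": [0.12,0.24,0.36,0.48,0.60,0.72,0.84,0.96,1.08,1.20]}' 
python3 -c "
from h import *;goal([.544,.1545,.15],-1.57)"
```

```text
t: 2.67
tool_pos: [0.545, 0.156, 0.2056]
orientation: [3.049, 0.758, 0.001]
force: [0.5, -0.4, -1.3]
opening: 0.0928
gripper_force: 0.0
t 2.67 tcp [0.545  0.156  0.2056] psi -1.0832 tilt [0.0009 0.    ] F [ 0.5 -0.4 -1.3] M [-0.06  0.18 -0.01] open 0.0928 gf 0.0 q6 1.272
travel [-0.0017  0.0009  0.0556] spin 0.4868
```

```bash
python3 -m inch '{"travel": [[-0.001,0.001,0.01],[-0.001,0.001,0.025],[-0.001,0.001,0.04],[-0.001,0.001,0.055],[-0.001,0.001,0.065],[-0.001,0.001,0.075],[-0.001,0.001,0.085],[-0.001,0.001,0.095],[-0.001,0.001,0.104],[-0.001,0.001,0.104]], "spin": [0.12,0.24,0.36,0.487,0.487,0.487,0.487,0.487,0.487,0.487]}' 
python3 -c "
from h import *;goal([.544,.1545,.101],-1.57)"
```

```text
t: 3.5
tool_pos: [0.5424, 0.1555, 0.0993]
orientation: [3.141, 0.013, -0.005]
force: [-0.2, -0.4, 0.8]
opening: 0.0931
gripper_force: 0.0
t 3.5 tcp [0.5424 0.1555 0.0993] psi -1.5627 tilt [-0.003  -0.0006] F [-0.2 -0.4  0.8] M [-0.01  0.18  0.02] open 0.0931 gf 0.0 q6 1.751
travel [ 0.0016  0.001  -0.0017] spin 0.0073
```

Right position. I correct by 1.5 mm and close at moderate force.

```bash
python3 -m inch '{"travel": [[0.001,0.001,-0.002],[0.001,0.001,-0.002],[0.001,0.001,-0.002],[0.001,0.001,-0.002],[0.001,0.001,-0.002],[0.001,0.001,-0.002],[0.001,0.001,-0.002],[0.001,0.001,-0.002]], "spin": [0.008,0.008,0.008,0.008,0.008,0.008,0.008,0.008]}' 1 50
python3 -c "
from h import *;goal([.544,.1545,.19],-1.57)"
```

```text
t: 4.17
tool_pos: [0.545, 0.1544, 0.1041]
orientation: [3.141, -0.002, 0.001]
force: [0.0, -2.6, 3.7]
opening: 0.0597
gripper_force: 50.0
t 4.17 tcp [0.545  0.1544 0.1041] psi -1.5721 tilt [ 0.0008 -0.0005] F [ 0.  -2.6  3.7] M [-0.58  0.23  0.02] open 0.0597 gf 50.0 q6 1.758
travel [-0.0009 -0.0001 -0.0859] spin -0.0021
```

```bash
python3 -m inch '{"travel": [[0,0,-0.01],[0,0,-0.03],[0,0,-0.055],[0,0,-0.08],[0,0.01,-0.096],[-0.002,0.03,-0.1],[-0.004,0.06,-0.1],[-0.006,0.09,-0.1],[-0.009,0.12,-0.1],[-0.011,0.15,-0.1]], "spin": [0,0,0,0,0,0.03,0.06,0.09,0.12,0.15]}' 
python3 -c "
from h import *;goal([.527,-.108,.2],-1.806)"
```

```text
t: 5.0
tool_pos: [0.5325, 0.004, 0.2034]
orientation: [-3.132, 0.238, 0.002]
force: [0.5, 0.2, -4.2]
opening: 0.0592
gripper_force: 50.0
t 5.0 tcp [0.5325 0.004  0.2034] psi -1.7227 tilt [-0.0013  0.0007] F [ 0.5  0.2 -4.2] M [0.01 0.14 0.03] open 0.0592 gf 50.0 q6 1.633
travel [0.0115 0.1115 0.0033] spin 0.0833
```

```bash
python3 -m inch '{"travel": [[0.002,0.02,0],[0.004,0.045,0],[0.007,0.07,0],[0.009,0.09,0],[0.011,0.105,0.003],[0.0115,0.1115,0.003],[0.0115,0.1115,0.003],[0.0115,0.1115,0.003],[0.0115,0.1115,0.003]], "spin": [0.02,0.04,0.06,0.07,0.083,0.083,0.083,0.083,0.083]}'
cat > m.py <<'E'
from h import *
goal([.527,-.108,.2],-1.806)
from plant import robot
s=robot.read_state();p=s["tool_pos"]
for c in("top","side"):
    im,d=optics.read_camera(c);np.save(c+"_d1.npy",d);np.save(c+"_im1.npy",im);P=cloud(c,d)
    near=np.hypot(P[...,0]-p[0],P[...,1]-p[1])<.06
    z0=p[2]-.104
    for n,lo,hi in(("shoulder",.06,.083),("body",.004,.07),("all",.004,.083)):
        q=P[near&(P[...,2]>lo+z0)&(P[...,2]<hi+z0)][:,:2].astype(np.float32)*1000
        if len(q)>10:
            r=cv2.minAreaRect(q);print(c,n,len(q),np.round(r[0],1),np.round(r[1],1),round(r[2],1))
E
python3 m.py
python3 - <<'E'
from h import *
import numpy as np
a=cv2.resize(np.load("side_im1.npy")[100:300,250:450],None,fx=3,fy=3,interpolation=2);b=cv2.resize(np.load("top_im1.npy")[180:300,290:410],(200,200),interpolation=2)
a[:200,400:]=b
cv2.imwrite("pics/carry.png",a[...,::-1])
E
```

```text
t: 5.75
tool_pos: [0.528, -0.1061, 0.2006]
orientation: [-3.12, 0.365, 0.001]
force: [0.3, 0.8, -3.9]
opening: 0.0593
gripper_force: 50.0
t 5.75 tcp [ 0.528  -0.1061  0.2006] psi -1.8039 tilt [-0.0003  0.0008] F [ 0.3  0.8 -3.9] M [0.02 0.13 0.04] open 0.0593 gf 50.0 q6 1.51
travel [-0.0005  0.0021  0.0006] spin 0.0021
top shoulder 116 [497.8 -98.8] [55.2 24.1] 77.2
top body 81 [498.4 -99.1] [63.2 26.8] 72.9
top all 177 [498.4 -99.1] [63.2 26.8] 72.9
side shoulder 506 [ 528.5 -102.6] [65.2 65.2] 20.9
side body 1020 [531.8 -82.3] [42.4 80.9] 76.1
side all 1353 [ 527.8 -102.6] [66.2 66.4] 21.6
```

View pics/carry.png

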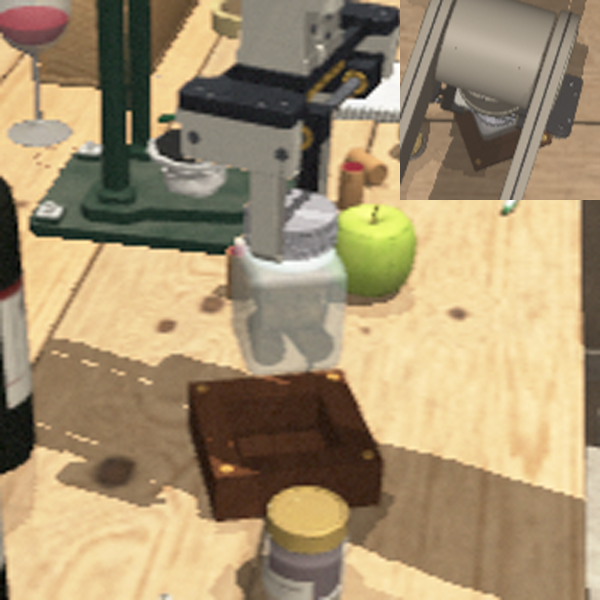

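The jar hangs level over the brace with the yaw matching. The side camera hints at a few mm of y error, so I lower to just above the mouth and measure jar against brace in the same camera.

```bash
python3 -m inch '{"travel": [[0,0.001,0.01],[0,0.002,0.02],[0,0.002,0.03],[0,0.002,0.038],[0,0.002,0.04],[0,0.002,0.04],[0,0.002,0.04]], "spin": [0,0,0,0,0,0,0]}' 
python3 m.py
python3 - <<'E'
from h import *
d=np.load("side_d1.npy");P=cloud("side",d);p=np.array([.5275,-.107])
def fit(lo,hi,w,ctr,th):
    c,s=np.cos(th),np.sin(th);q=P[(P[...,2]>lo)&(P[...,2]<hi)];q=q[np.hypot(q[:,0]-ctr[0],q[:,1]-ctr[1])<w][:,:2]-ctr
    a=np.c_[q@[c,s],q@[-s,c]]*1000
    return np.percentile(a,[0.5,2,98,99.5],axis=0).round(1).T.tolist(),len(q)
th=np.radians(21.6)
print("brace top",fit(.032,.045,.09,p,th)); print("jar body",fit(.075,.136,.06,p,th)); print("shoulder",fit(.124,.14,.055,p,th))
d=np.load("side_d.npy");P=cloud("side",d)
print("old jar",fit(.02,.08,.06,np.array([.544,.1545]),np.radians(35)),"old brace",fit(.032,.045,.09,p,th))
E
```

```text
t: 6.43
tool_pos: [0.5275, -0.1092, 0.1604]
orientation: [-3.12, 0.367, 0.001]
force: [1.1, 0.1, -3.9]
opening: 0.0593
gripper_force: 50.0
t 6.43 tcp [ 0.5275 -0.1092  0.1604] psi -1.8051 tilt [-0.0004  0.0002] F [ 1.1  0.1 -3.9] M [0.01 0.14 0.  ] open 0.0593 gf 50.0 q6 1.506
travel [-0.0008 -0.001  -0.0396] spin 0.0009
top shoulder 109 [ 500.  -105.7] [57.2 27.5] 87.7
top body 71 [ 497.7 -102.4] [62.4 26.6] 73.4
top all 164 [ 500.6 -105. ] [61.5 30.6] 83.5
side shoulder 470 [ 528.5 -106.6] [64.7 66.2] 20.8
side body 940 [532.1 -86.9] [44.2 82.4] 75.6
side all 1251 [ 527.3 -106.2] [66.4 68.4] 21.5
brace top ([[-57.4, -56.4, 58.3, 58.6], [-59.1, -55.1, 58.2, 58.8]], 1069)
jar body ([[-31.4, -29.8, 32.9, 33.2], [-25.0, -19.4, 32.9, 34.2]], 1020)
shoulder ([[-30.5, -29.7, 32.7, 33.2], [-28.3, -23.0, 32.2, 32.7]], 365)
old jar ([[-29.6, -28.3, 33.7, 34.0], [-26.8, -22.4, 33.0, 33.5]], 1444) old brace ([[-57.4, -55.9, 58.0, 58.5], [-59.9, -58.0, 57.9, 58.9]], 1399)
```

The jar and brace centres agree within 0.5 mm in the same camera. Inserting.

```bash
python3 -m inch '{"travel": [[0,0,0.008],[0,0,0.016],[0,0,0.02],[0,0,0.024],[0,0,0.028],[0,0,0.032],[0,0,0.036],[0,0,0.04],[0,0,0.043],[0,0,0.043]], "spin": [0,0,0,0,0,0,0,0,0,0]}' 
python3 -c "
from h import *;goal([.5275,-.108,.112],-1.806)"
```

```text
t: 7.37
tool_pos: [0.5271, -0.109, 0.1167]
orientation: [-3.12, 0.367, 0.002]
force: [0.8, -0.1, -3.5]
opening: 0.0594
gripper_force: 50.0
t 7.37 tcp [ 0.5271 -0.109   0.1167] psi -1.805 tilt [-0.0012  0.0004] F [ 0.8 -0.1 -3.5] M [ 0.    0.21 -0.01] open 0.0594 gf 50.0 q6 1.506
travel [ 0.0002 -0.0011  0.0047] spin 0.001
```

In the pocket with no contact force. Now the last few mm.

```bash
python3 -m inch '{"travel": [[0,-0.0005,0.001],[0,-0.0005,0.002],[0,-0.0005,0.003],[0,-0.0005,0.004],[0,-0.0005,0.005],[0,-0.0005,0.0055],[0,-0.0005,0.0055],[0,-0.0005,0.0055]], "spin": [0,0,0,0,0,0,0,0]}' 
python3 -c "
from h import *;goal([.5275,-.108,.112],-1.806)"
```

```text
t: 8.03
tool_pos: [0.5278, -0.1087, 0.1123]
orientation: [3.12, -0.367, 0.0]
force: [0.4, -0.5, -3.5]
opening: 0.0596
gripper_force: 50.0
t 8.03 tcp [ 0.5278 -0.1087  0.1123] psi -1.805 tilt [ 0.0002 -0.0001] F [ 0.4 -0.5 -3.5] M [0.03 0.18 0.  ] open 0.0596 gf 50.0 q6 1.507
travel [-0.0004 -0.0006  0.0003] spin 0.001
```

```bash
python3 -m inch '{"travel": [[0,0,0.0005],[0,0,0.001],[0,0,0.001],[0,0,0.001]], "spin": [0,0,0,0]}'; python3 -m inch '{"travel": [[0,0,0.0005],[0,0,0.001],[0,0,0.001],[0,0,0.001]], "spin": [0,0,0,0]}'
```

```text
t: 8.37
tool_pos: [0.5282, -0.109, 0.112]
orientation: [3.12, -0.367, 0.002]
force: [-2.2, -1.4, 5.8]
opening: 0.0595
gripper_force: 50.0
t: 8.7
tool_pos: [0.5284, -0.109, 0.112]
orientation: [3.12, -0.367, 0.003]
force: [-6.3, 0.5, 11.9]
opening: 0.0593
gripper_force: 50.0
```

Seated: z is at the expected 0.112 and the floor is pushing back. Now unscrewing with 60 N grip, rising gently.

```bash
python3 -m inch '{"travel": [[0,0,0],[0,0,0],[0,0,0],[0,0,0],[0,0,-0.0002],[0,0,-0.0003],[0,0,-0.0004],[0,0,-0.0005],[0,0,-0.0005],[0,0,-0.0006]], "spin": [0,0,-0.06,-0.12,-0.18,-0.24,-0.30,-0.37,-0.43,-0.5]}' 1 60; python3 -c "
from h import *;goal()"
```

```text
t: 9.53
tool_pos: [0.5289, -0.1088, 0.1121]
orientation: [3.113, 0.42, 0.004]
force: [-1.5, 1.8, 5.6]
opening: 0.0594
gripper_force: 60.0
t 9.53 tcp [ 0.5289 -0.1088  0.1121] psi -1.3025 tilt [ 0.0027 -0.0002] F [-1.5  1.8  5.6] M [ 0.28  0.31 -0.28] open 0.0594 gf 60.0 q6 1.004
```

```bash
python3 -m inch '{"travel": [[0,0,0],[0,0,-0.0001],[0,0,-0.0002],[0,0,-0.0003],[0,0,-0.0004],[0,0,-0.0005],[0,0,-0.0006],[0,0,-0.0007],[0,0,-0.0008],[0,0,-0.0009]], "spin": [-0.07,-0.14,-0.21,-0.28,-0.35,-0.42,-0.49,-0.56,-0.63,-0.7]}' 1 60; python3 -c "
from h import *;goal()
from plant import optics
a=cv2.resize(optics.read_camera('side')[0][130:280,280:420],None,fx=4,fy=4,interpolation=2);cv2.imwrite('pics/turn.png',a[...,::-1])"
```

```text
t: 10.37
tool_pos: [0.5293, -0.1088, 0.1133]
orientation: [2.778, 1.463, 0.005]
force: [1.1, 0.9, 6.8]
opening: 0.0594
gripper_force: 60.0
t 10.37 tcp [ 0.5293 -0.1088  0.1133] psi -0.6015 tilt [ 0.0036 -0.0005] F [1.1 0.9 6.8] M [ 0.19  0.14 -0.04] open 0.0594 gf 60.0 q6 0.303
```

View pics/turn.png

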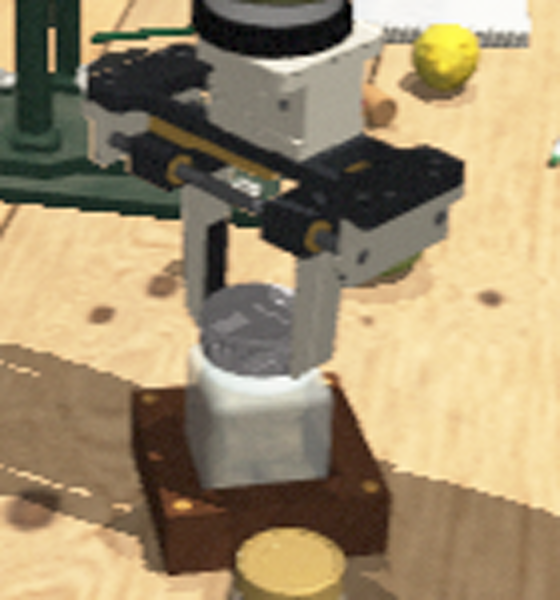

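The jar sits deep and level in the pocket with the cap held by the fingers, and 1.2 rad is done. Continuing.

```bash
python3 -m inch '{"travel": [[0,0,0],[0,0,-0.0001],[0,0,-0.0002],[0,0,-0.0003],[0,0,-0.0004],[0,0,-0.0005],[0,0,-0.0006],[0,0,-0.0007],[0,0,-0.0008],[0,0,-0.0008]], "spin": [-0.07,-0.14,-0.21,-0.28,-0.35,-0.42,-0.49,-0.56,-0.63,-0.7]}' 1 60; python3 -c "
from h import *;goal()"
```

```text
t: 11.25
tool_pos: [0.5285, -0.1085, 0.1133]
orientation: [2.108, 2.327, 0.002]
force: [-1.4, 1.4, 4.2]
opening: 0.0596
gripper_force: 60.0
t 11.25 tcp [ 0.5285 -0.1085  0.1133] psi 0.0985 tilt [0.0019 0.    ] F [-1.4  1.4  4.2] M [0.16 0.24 0.  ] open 0.0596 gf 60.0 q6 -0.397
```

```bash
python3 -m inch '{"travel": [[0,0,0],[0,0,-0.0001]], "spin": [-0.07,-0.12]}' 1 60; python3 -c "
from h import *;goal()
from plant import optics
a=cv2.resize(optics.read_camera('side')[0][130:280,280:420],None,fx=4,fy=4,interpolation=2);cv2.imwrite('pics/turn2.png',a[...,::-1])"
```

```text
t: 11.42
tool_pos: [0.5284, -0.1085, 0.1133]
orientation: [1.965, 2.45, 0.002]
force: [-0.1, 1.5, 3.5]
opening: 0.0594
gripper_force: 60.0
t 11.42 tcp [ 0.5284 -0.1085  0.1133] psi 0.2189 tilt [0.0016 0.0001] F [-0.1  1.5  3.5] M [ 0.14  0.25 -0.04] open 0.0594 gf 60.0 q6 -0.517
```

View pics/turn2.png

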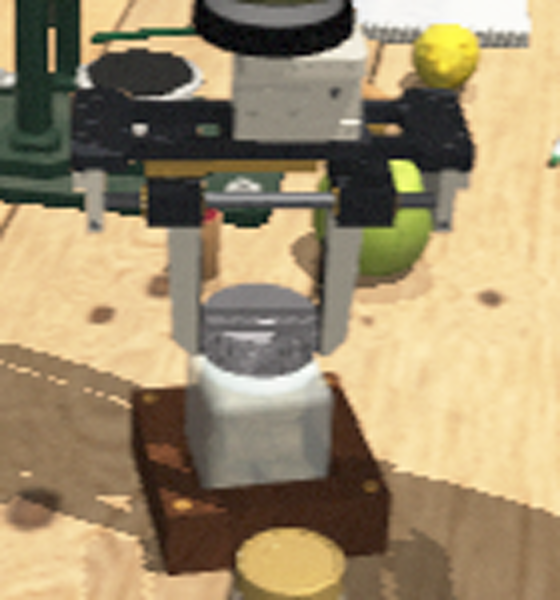

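```bash
python3 -m inch '{"travel": [[0,0,-0.0005],[0,0,-0.001],[0,0,-0.001]], "spin": [0,0,0]}'; python3 -m inch '{"travel": [[0,0,-0.0005],[0,0,-0.001],[0,0,-0.001]], "spin": [0,0,0]}';python3 -c "
from h import *;goal()"
```

```text
t: 11.72
tool_pos: [0.5275, -0.1087, 0.1133]
orientation: [-1.972, -2.445, 0.0]
force: [0.4, -0.6, 0.2]
opening: 0.0594
gripper_force: 60.0
t: 11.97
tool_pos: [0.5275, -0.1087, 0.1144]
orientation: [-1.971, -2.446, 0.0]
force: [0.0, -0.1, -1.0]
opening: 0.0596
gripper_force: 60.0
t 11.97 tcp [ 0.5275 -0.1087  0.1144] psi 0.2146 tilt [-0.0004  0.0001] F [ 0.  -0.1 -1. ] M [ 0.01  0.03 -0.04] open 0.0596 gf 60.0 q6 -0.513
```

Only the cap's weight (1 N) is on the wrist, so it is free. Lifting gently.

```bash
python3 -m inch '{"travel": [[0,0,-0.001],[0,0,-0.002],[0,0,-0.003],[0,0,-0.004],[0,0,-0.004]], "spin": [0,0,0,0,0]}';python3 -c "
from h import *;goal()"
```

```text
t: 12.38
tool_pos: [0.5279, -0.1088, 0.1189]
orientation: [1.97, 2.447, 0.0]
force: [-0.5, -0.2, -0.8]
opening: 0.0591
gripper_force: 60.0
t 12.38 tcp [ 0.5279 -0.1088  0.1189] psi 0.215 tilt [ 0.0005 -0.0002] F [-0.5 -0.2 -0.8] M [-0.07  0.03  0.01] open 0.0591 gf 60.0 q6 -0.513
```

```bash
python3 -m inch '{"travel": [[0,0,-0.004],[0,0,-0.008],[0,0,-0.012],[0,0,-0.016],[0,0,-0.02],[0,0,-0.024],[0,0,-0.027],[0,0,-0.029],[0,0,-0.029],[0,0,-0.029]], "spin": [0,0,0,0,0,0,0,0,0,0]}';python3 -c "
from h import *;goal()
from plant import optics
im,d=optics.read_camera('side');P=cloud('side',d)
n=np.hypot(P[...,0]-.528,P[...,1]+.107)<.05
for lo,hi in((.08,.092),(.105,.117),(.138,.16)):
  q=P[n&(P[...,2]>lo)&(P[...,2]<hi)];print(lo,len(q),np.median(q,axis=0).round(4),[round(float(x),1) for x in cv2.minAreaRect(q[:,:2].astype(np.float32)*1000)[0]] if len(q)>5 else '')
a=cv2.resize(im[130:280,280:420],None,fx=4,fy=4,interpolation=2);cv2.imwrite('pics/end.png',a[...,::-1])"
```

```text
t: 13.22
tool_pos: [0.5277, -0.1087, 0.1476]
orientation: [1.97, 2.447, 0.0]
force: [0.7, -0.1, -1.4]
opening: 0.0594
gripper_force: 60.0
t 13.22 tcp [ 0.5277 -0.1087  0.1476] psi 0.2149 tilt [ 0.0001 -0.0001] F [ 0.7 -0.1 -1.4] M [-0.05  0.07 -0.05] open 0.0594 gf 60.0 q6 -0.513
0.08 311 [ 0.527  -0.0857  0.0865] [528.0, -106.9]
0.105 129 [ 0.5244 -0.0932  0.109 ] [527.5, -103.4]
0.138 686 [ 0.5275 -0.0967  0.1526] [525.7, -102.7]
```

View pics/end.png

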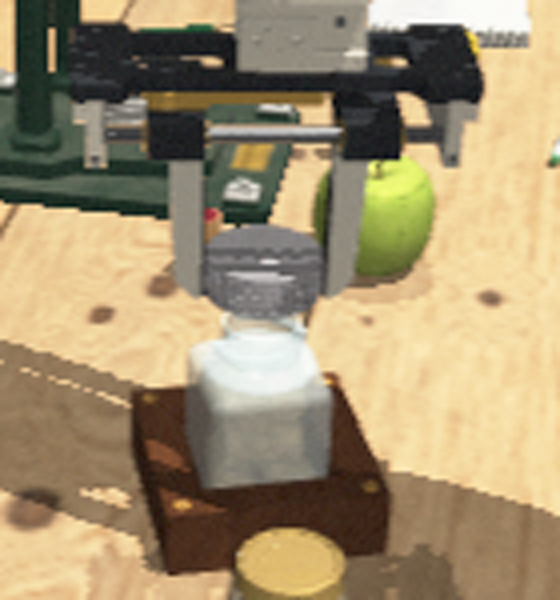

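The cap is held level above the open neck. The shoulder is at 0.0865 against 0.086 expected, so the jar is fully seated, and the cap is about 36 mm above its screwed-on height.

```bash
python3 -c "
from plant import close_job;print(close_job())"
```

```text
the job is handed in; nothing more can be done
None
```

I handed the job in at about 13 s: the jar is fully seated in the brace and unscrewed there, the cap is still gripped level about 36 mm above its screwed-on height (about 18 mm of air above the rim), and nothing I did touched the small jar, apple or glass, though I did not re-measure where they stand.

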